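Slip the counting slide under the holder's spring clip

ROBOT

A 6-joint arm with a two-finger parallel gripper is mounted at the origin on a cart in front of the work surface, level with it; the furniture and walls round the work are solid. World frame = base frame: x ahead of the robot, y to its left, z up, the work surface at z = 0. Lengths are in m, angles in rad, forces in N, time in s.
With the tool pointing down it reaches from about 0.35 to 0.975 m from the base axis. Payload 4.9 kg.
Tool frame: the origin (TCP) lies at the very end of the fingers, on their centre line; the grasp point (between the pads) lies 19 mm behind it; z points along the fingers, y is the direction in which the jaws open and shut (so a half turn about z gives the same grasp; the last joint's range is limited). The gripper opens to 85 mm and grips with 20 to 120 N. Pads are 22 mm wide; open, the fingers measure 114 mm over their backs; the gripper's body (76 mm by 85 mm) begins 54 mm behind the grasp point. The pads swing forward as they close: fully open they stand 13 mm farther back than shut.
Start: joints at [1.069, 0.053, 1.613, -0, 1.476, -0.119], TCP at [0.233, 0.58, 0.231] pointing down, gripper open.
Joint ranges: [-3.01, 3.01], [-1.01, 2.22], [0.06, 2.58], [-1.02, 4.17], [0.09, 2.62], [-3.14, 3.14]. Speed limits (rad/s): [2.57, 2.57, 3.14, 3.14, 3.14, 3.14].

INTERFACE

Orientations are given as a rotation vector (axis times angle).
In Python, from station import ctrl gives the robot as it stands.
- The arm moves only by the tool step_arm, never from a script. Its argument "moves" is a list of rows, each a list of 5 numbers: the opening, from 0 (shut) to 1 (fully open), then the shift along the world's x, y, z in m, then the turn about the world's z in degrees. A call has 1 to 20 rows; each row shifts and turns the pose as measured when the row begins; what a row does not reach is not made up. A row lasts 1/8 s, in which the tool goes at most 62.5 mm and 10.7 degrees, less where a joint would pass 70% of its speed; a pose out of reach is approached as far as the arm can. A call is refused whole if a number of a shift passes 0.0625 or a number of a turn 10.7, either way. A call with a gripper value outside its range is refused whole. The fingers move at their own pace and stop on an object; "newtons" is the grip in N (left out, the last holds). Time passes only in rows, so rows that do not move let the fingers close. It gives the time, the measured TCP pose, the force and the opening at its end, in the units of the state.
- ctrl.get_obs(): the state, without advancing time (a new reading comes with each control period).
- ctrl.get_image(name): name is "scene" or "top"; returns a dict with "color" (480x640x3 uint8, red, green, blue), "camera_matrix" (3x3 intrinsics, pixels), "R" (3x3) and "t" (3): a world point X has camera coordinates R X + t. Camera axes: x right, y down, z forward; pixel columns grow to the right and rows downward; lengths in m; the calibration is good to about 2 mm. A picture is of the moment at which its call begins. There is no depth.
- ctrl.finish_job(): hands the job in, once; it reports no verdict.
Trained networks look in a picture, given as the dict that the camera call returned (one of the last four; its "shot" number tells which), for a name from the list of things; names that differ only in an ending like _2 or _b are one class to them, and where a whole thing is asked for, a point or a joint stands for the part that bears it (a point fixed in the world has none). Each returns a list of dicts, best first, with "p" (0 to 1); they miss things now and then, are a little off and sometimes report something else, mostly with a low value. They report only what shows in the picture. A call takes as long as a camera call. They do not tell look-alikes from the thing itself.
- ctrl.spot_in(picture, query): "bbox" ([left, top, right, bottom] in pixels, round what is visible of it).
The state is a dict: "t": time; "q": joint angles; "dq": joint speeds; "effort": joint torques, N m; "tool_pos": TCP position; "tool_rot": TCP orientation; "contact_force": force on the tool from outside, world axes, zero at the start; "wrist_torque": the same for the moment, N m; "opening": finger opening in m.
Only numpy, scipy, OpenCV 4.12 (cv2) and the standard library are available. Lean on these libraries where they do the work, as an engineer would, in place of code of your own. Each camera call takes 0.05 s, during which the arm holds its last target.

TASK

Load the counting slide into the microscope's slide holder without picking it up: press the blue flange of the spring clip down with one fingertip to raise the clip's lip, and while you keep it down use the other fingertip to push the slide along the channel, under the lip, until it is fully home against the end stop. Only then let the clip come down on the slide and take the hand away. Do not lift the slide, and leave the other things on the bench where they are.

Things in the scene. Friction and masses are not known exactly. Their poses are not given: they have to be found in the camera images.
- slide_holder: slide holder, fixed: dark plate 180 mm (x) by 66 mm (y) on feet; its upper face, on which the slide slides, is 20 mm above the bench. Origin on the bench. +x runs from the open loading end (plate edge x = -97 mm) to the white end stop; +y towards the steel clip bar. Channel centred on y = 0; white rails 5 mm high, inner faces y = +-19.5 mm for x = 26 to 72, flared to +-26 mm at x = 11.
- slide_home (a point): point fixed in the holder: where the slide's centre is when it lies fully home, its front edge on the end stop's face (face at holder x = 72 mm; this point at x = 34 mm, y = 0, 23 mm above the bench).
- slide_center (a point): centre of the counting slide, a loose flat clear bluish acrylic plate with a black ruled grid and a white rear end: 76 mm along its x, 38 mm along its y, 6 mm thick, 20 to 45 g. It starts lying on the holder's plate before the clip's lip, this point at holder x = -40 to -28 mm, up to 4 mm off the channel's centre line and 0.1 rad askew, its +x towards the stop.
- clip_bar (a joint): angle of the sprung clip bar, rad: 0 at rest with no slide, grows as its flange is pressed down and its lip rises, ends at 0.42. Underside of lip above the channel floor: 0.5 mm at 0 (bars the slide's way), 6 mm at 0.23 (on the slide), 7 mm at 0.28, 10 mm at 0.40. It springs back by itself; pressing mid-flange takes 1 N to start and 8 N at the end; the lip presses the slide with about 5 N.
- clip_lip (a point): middle of the clip bar's rolled lip (5 mm thick, along holder x = 40 to 66 mm, at y = +12 mm); it rises as the flange goes down. The bar's hinge pin runs along holder x at y = +36 mm, 27 mm above the bench; hinge and lugs reach 33 mm above the bench, x = -94 to 76 mm.
- flange_mid (a point): centre of the top of the clip bar's press flange, a flat strip with a blue pad, 102 mm along holder x (-104 to -2 mm), 29 mm wide, overhanging free air. At rest it slopes up outwards by 0.4 rad: middle at y = 61 mm, 32 mm above the bench, outer edge at y = 75, 38 mm up. Pressed to 0.40 it is level, y = 47 to 76 mm, top 22 mm above the bench (2 mm above the channel floor). A fingertip can slide along it while holding it down.
- stereo_microscope: the bench microscope, fixed, left of the work, an obstacle. Origin on the bench; in its own axes (x away from the robot, y left) the base reaches x = -158 to 143 mm, y = +-104 mm; the head and eyepieces overhang it to x = -181 mm (y = +-65 mm), 125 to 365 mm above the bench: pass in front of them.
- plant_dish: bystander, loose: open clear dish with plantlets, 62 mm across, 23 mm high; origin at the centre of its underside. Leave it alone.
- long_forceps: bystander, loose: steel forceps, 135 mm, 14x135x9 mm, long along its y; origin at the centre of its underside. Leave it alone.
- short_forceps: bystander, loose: steel forceps, 115 mm, 14x115x9 mm, long along its y; origin at the centre of its underside. Leave it alone.
- plant_vial: bystander, loose: glass vial with cap and a plantlet, 23 mm across, 72 mm high; origin at the centre of its underside. Leave it alone.
- agar_dish: bystander, loose: dish of agar, 62 mm across, 14 mm high; origin at the centre of its underside. Leave it alone.
- bench_timer: bystander, loose: white bench timer, 58x62x18 mm; origin at the centre of its underside. Leave it alone.
- amber_bottle: bystander, loose: small amber bottle with black cap, 38 mm across, 68 mm high; origin at the centre of its underside. Leave it alone.
Things that resemble listed ones, but are neither listed nor needed, are in the scene too. Of the things that look like the part that bears slide_center, the middle-sized one is meant.

How it is judged:
On the way, in this order (a step that is already met when the one before it is completed fails the run):
1. the clip's flange is held down (0.28 rad or more, lip well above the slide's thickness) before the slide reaches the lip (value of joint clip_bar above 0.28 rad and x of slide_center in the frame of slide_holder below -0.001 m), for 0.1 s.
2. the slide is home against the end stop (within 2.5 mm) while the clip is still held up off it (0.28 rad or more) (x of slide_center in the frame of slide_holder between 0.0315 and 0.036 m and value of joint clip_bar above 0.28 rad), for 0.2 s.
At the end, for the whole second after the job is handed in: The slide lies flat in the channel, its front edge within 2.5 mm of the end stop, centred within 3 mm and straight within 0.09 rad, at rest, with the clip's lip down on top of it (clip bar 0.19 to 0.265 rad, lip pressing on the slide with more than 1 N) (x of slide_center in the frame of slide_holder between 0.0315 and 0.036 m and y of slide_center in the frame of slide_holder between -0.003 and 0.003 m and z of slide_center in the frame of slide_holder between 0.021 and 0.0245 m and angle between the x axis of slide_center and the x axis of slide_holder, either way round below 0.09 rad and value of joint clip_bar between 0.19 and 0.265 rad and contact force between clip_bar and counting_slide above 1 N and linear speed of counting_slide below 0.01 m/s); the robot touches nothing.
It fails at once if the slide is lifted more than 8 mm off the holder (z of slide_center in the frame of slide_holder above 0.031 m).
It fails at once if one of the other loose things (dishes, forceps, vial, timer, bottle) is moved more than 15 mm (distance of any of plant_dish, long_forceps, short_forceps, plant_vial, agar_dish, bench_timer, amber_bottle from where it was at the start of the episode above 0.015 m).
It also fails if it takes over 48 s, if anything falls off the work surface, if the arm or the gripper's body presses on something with over 40 N, if the wrist force passes 120 N, or if a joint passes its speed limit or range.

## Working session

There is one attempt and no reset: what is moved stays moved. The work goes in short steps, Python scripts to look and compute and a tool call to move; the robot and the scene stay as the last step left them, time stands still between calls to the robot, and variables do not carry over. Pictures are saved under pics/ and viewed, and the job is handed in when it is done.

Besides the shell and the picture viewer there is one more tool, called after "Call:" as name(argument=value, ...) on one line, values as JSON. step_arm: Moves the arm, as the interface text tells. Its arguments: {"type":"object","properties":{"moves":{"type":"array","items":{"type":"array","items":{"type":"number"}}},"newtons":{"type":"number"}},"required":["moves"]}

```bash
ls; mkdir -p pics; cat > h.py <<'E'
import numpy as np, cv2, sys
from station import ctrl
def snap(n):
    p=ctrl.get_image(n); return p
def save(p,f,crop=None,s=1):
    im=cv2.cvtColor(p["color"],cv2.COLOR_RGB2BGR)
    if crop: 
        l,t,r,b=crop; im=im[t:b,l:r]
    if s!=1: im=cv2.resize(im,None,fx=s,fy=s,interpolation=cv2.INTER_CUBIC)
    cv2.imwrite("pics/"+f,im)
def back(p,uv,z):
    K,R,t=map(np.array,(p["camera_matrix"],p["R"],p["t"]))
    d=R.T@np.linalg.inv(K)@np.array([uv[0],uv[1],1.]); c=-R.T@t
    return c+d*(z-c[2])/d[2]
def proj(p,X):
    K,R,t=map(np.array,(p["camera_matrix"],p["R"],p["t"]))
    x=K@(R@np.array(X)+t); return x[:2]/x[2]
E
python3 - <<'E'
from h import *
import pickle
o=ctrl.get_obs(); print(o["t"],o["tool_pos"],o["tool_rot"],o["contact_force"],o["opening"])
for n in ("top","scene"):
    p=snap(n); save(p,n+"0.png"); pickle.dump(p,open(n+"0.pkl","wb"))
    print(n,p["camera_matrix"],p["R"],p["t"])
    for q in ("slide_holder","slide_center","flange_mid","clip_lip","clip_bar"):
        print(q,[(np.round(d["bbox"]).tolist(),round(d["p"],2)) for d in ctrl.spot_in(p,q)][:4])
E
```

```text
pics
0.0 [0.23312118 0.57921446 0.23005115] [-0.5975265  -3.08356877  0.00312829] [-0.21494728 -0.37988895  0.15213815] 0.08548872677673877
top [[477.76099641   0.         317.90037053]
 [  0.         477.76099641 235.98087852]
 [  0.           0.           1.        ]] [[ 0.01786164 -0.99971714  0.01570325]
 [-0.98306837 -0.02042451 -0.18209726]
 [ 0.18236648 -0.01218481 -0.98315512]] [-0.00680478  0.61472767  1.1761925 ]
slide_holder [([267.0, 225.0, 319.0, 300.0], 0.96)]
slide_center [([446.0, 236.0, 470.0, 280.0], 0.77), ([358.0, 242.0, 378.0, 266.0], 0.7), ([290.0, 254.0, 310.0, 283.0], 0.65)]
flange_mid [([270.0, 233.0, 292.0, 297.0], 0.71)]
clip_lip [([269.0, 238.0, 293.0, 300.0], 0.62), ([352.0, 183.0, 374.0, 203.0], 0.46)]
clip_bar [([270.0, 234.0, 293.0, 302.0], 0.96)]
scene [[507.01012389   0.         319.85278278]
 [  0.         507.01012389 236.14417078]
 [  0.           0.           1.        ]] [[-0.94697543 -0.3206747  -0.02013139]
 [-0.22433478  0.70473112 -0.67307352]
 [ 0.23002487 -0.63286791 -0.73930154]] [0.55894858 0.14655488 1.07843213]
slide_holder [([291.0, 261.0, 364.0, 287.0], 0.72), ([284.0, 246.0, 366.0, 283.0], 0.68)]
slide_center [([348.0, 145.0, 387.0, 160.0], 0.93), ([318.0, 250.0, 351.0, 270.0], 0.59), ([330.0, 200.0, 351.0, 214.0], 0.48)]
flange_mid [([289.0, 260.0, 367.0, 284.0], 0.95)]
clip_lip [([319.0, 252.0, 353.0, 268.0], 0.72), ([287.0, 265.0, 368.0, 284.0], 0.59)]
clip_bar [([291.0, 260.0, 370.0, 282.0], 0.61)]
```

View pics/top0.png

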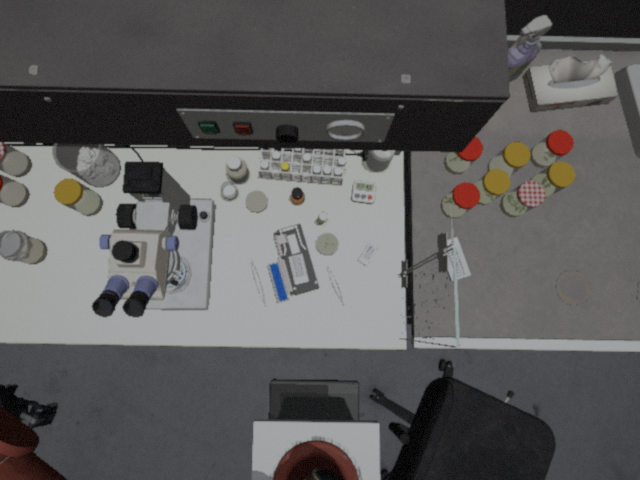

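View pics/scene0.png

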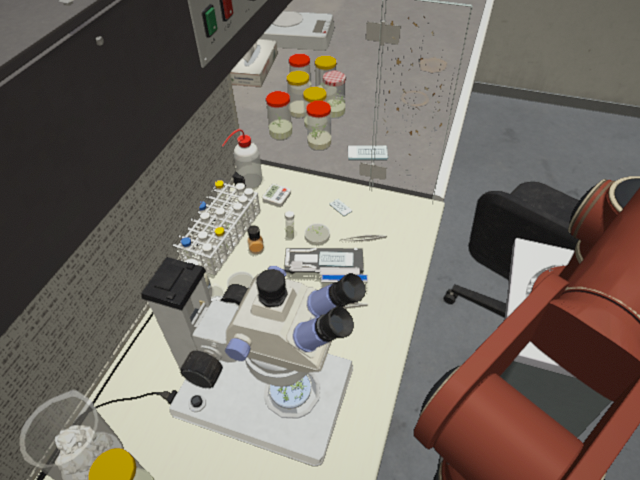

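```bash
python3 - <<'E'
from h import *
import pickle
p=pickle.load(open("top0.pkl","rb")); save(p,"t0z.png",(255,205,335,315),7)
p=pickle.load(open("scene0.pkl","rb")); save(p,"s0z.png",(270,220,390,300),6)
E
```

```text
(no output)
```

View pics/t0z.png

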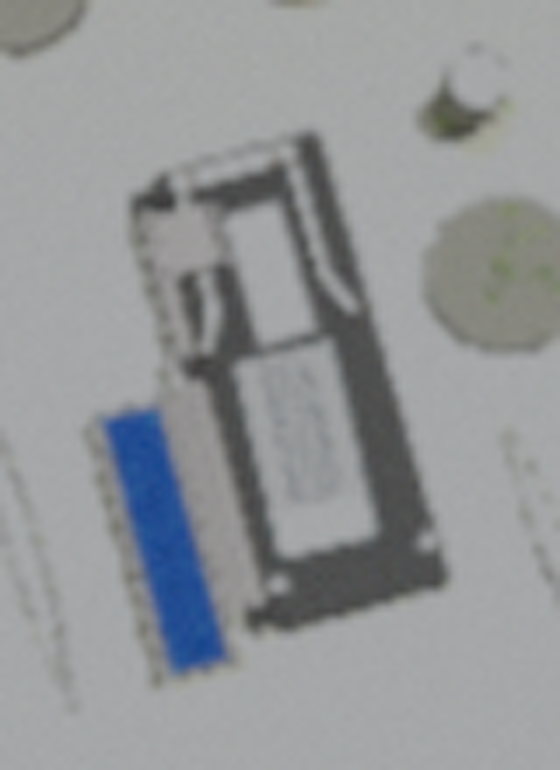

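View pics/s0z.png

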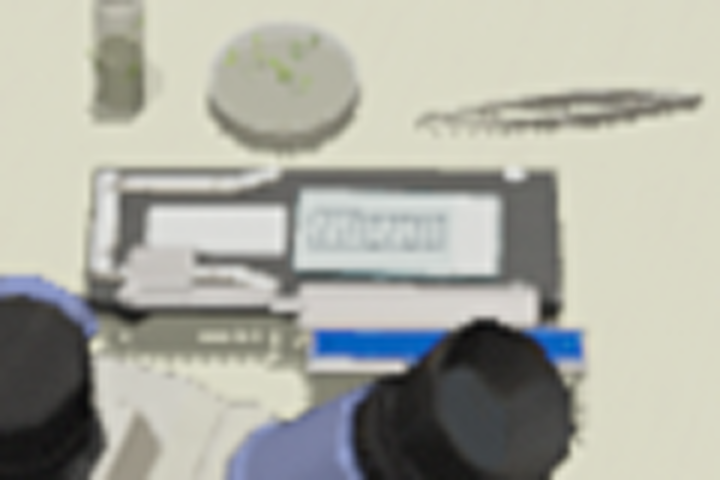

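```bash
cat >> h.py <<'E'
from scipy.optimize import least_squares
from scipy.spatial.transform import Rotation as Ro
def hw(pose,P):
    x,y,a=pose; P=np.atleast_2d(P).astype(float)
    c,s=np.cos(a),np.sin(a)
    return np.c_[x+c*P[:,0]-s*P[:,1], y+s*P[:,0]+c*P[:,1], P[:,2]]
E
python3 - <<'E'
from h import *
import pickle
p=pickle.load(open("top0.pkl","rb")); s=pickle.load(open("scene0.pkl","rb"))
Z=lambda u,v:(255+(u+.5)/7-.5,205+(v+.5)/7-.5)
S=lambda u,v:(270+(u+.5)/6-.5,220+(v+.5)/6-.5)
C=np.array([Z(318,135),Z(447,585),Z(255,630)])
W=np.array([back(p,c,.02) for c in C]); print(W, np.linalg.norm(np.diff(W,axis=0),axis=1))
H=np.array([[83,-33,20],[83-180,-33,20],[-97,33,20]])/1e3
# scene corners: top-left plate (95,170) far/right , top right (557,170)
CS=np.array([S(93,170),S(557,170)]); 
def res(q,both=True):
    r=[proj(p,x)-c for x,c in zip(hw(q,H),C)]
    if both: r+=[proj(s,x)-c for x,c in zip(hw(q,H[:2]),CS)]
    return np.ravel(r)
for b in (False,True):
    r=least_squares(res,[.5,0,0.3],args=(b,)); print(r.x,np.round(r.fun,1))
q=r.x
for n,P in dict(orig=[0,0,.02],start=[-.085,0,.02],home=[.034,0,.023],fl=[-.053,.061,.032]).items(): print(n,hw(q,P))
# slide corners in holder frame (top face z=.026)
def inv(q,X):
    c,s_=np.cos(q[2]),np.sin(q[2]); d=X[:2]-q[:2]; return np.array([c*d[0]+s_*d[1],-s_*d[0]+c*d[1]])*1e3
for c in [(236,362),(333,340),(380,535),(280,557)]:
    print("top slide",inv(q,back(p,Z(*c),.026)))
for c in [(300,190),(500,195),(497,275),(295,270)]:
    print("scn slide",inv(q,back(s,S(*c),.026)))
for c in [(105,415),(160,408),(170,672),(225,658)]:
    print("flange blue top@z33",inv(q,back(p,Z(*c),.033)))
im=p["color"].copy(); im=cv2.cvtColor(im,cv2.COLOR_RGB2BGR)[205:315,255:335]; im=cv2.resize(im,None,fx=7,fy=7)
for y,z in((19.5,25),(-19.5,25),(0,20),(33,20),(-33,20)):
    a,b=[tuple(int(v) for v in (proj(p,X)-[255,205]+.5)*7) for X in hw(q,np.array([[-97,y,z],[72 if z>20 else 83,y,z]])/1e3)]
    cv2.line(im,a,b,(0,0,255),1)
def poly(L,col):
    pts=np.array([(proj(p,X)-[255,205]+.5)*7 for X in hw(q,np.array(L)/1e3)]).astype(int); cv2.polylines(im,[pts],True,col,1)
poly([[-104,48,27],[-2,48,27],[-2,75,38],[-104,75,38]],(0,255,0))
cv2.imwrite("pics/ov0.png",im)
E
```

```text
[[0.65342317 0.05296791 0.02      ]
 [0.48336111 0.00076705 0.02      ]
 [0.46536849 0.07168958 0.02      ]] [0.17789332 0.07316925]
[0.56679919 0.06234731 0.27184072] [ 0.1 -0.8 -1.4  0.4  1.4  0.4]
[0.5669659  0.06359928 0.2870066 ] [-0.9 -0.9 -1.4  0.   1.5  0.3  0.2 -1.   0.5  0.3]
orig [[0.5669659  0.06359928 0.02      ]]
start [[0.48544278 0.03953726 0.02      ]]
home [[0.59957515 0.07322409 0.023     ]]
fl [[0.4988658  0.10710073 0.032     ]]
top slide [ 2.81147012 17.68537382]
top slide [  1.27455176 -19.51179019]
top slide [-73.95054066 -17.3120901 ]
top slide [-72.01137371  20.56723512]
scn slide [  2.39150352 -16.32836318]
scn slide [-73.767573   -15.51931569]
scn slide [-72.48495561  23.60013389]
scn slide [ 2.69086017 22.94908453]
flange blue top@z33 [-4.61050392 69.55075456]
flange blue top@z33 [-7.46083917 49.23012231]
flange blue top@z33 [-102.59868036   70.12442725]
flange blue top@z33 [-103.00998503   49.43212889]
```

View pics/ov0.png

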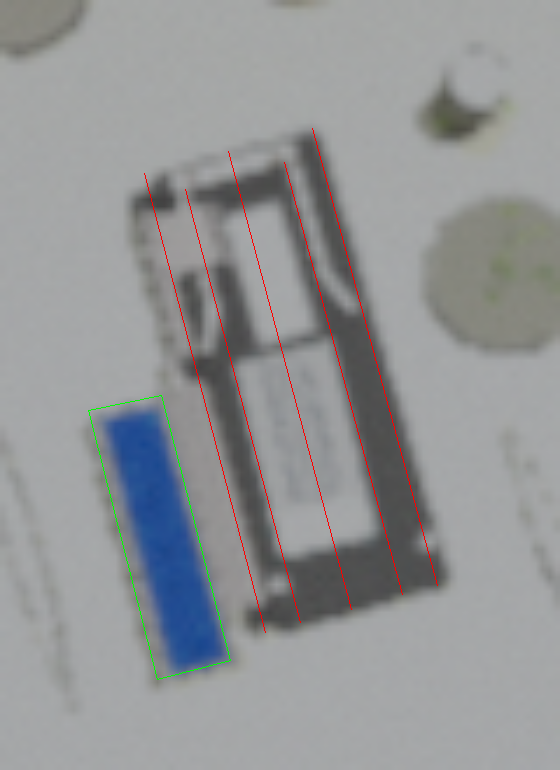

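Call:
step_arm(moves=[[0.55,0.006,-0.05,0,0],[0.55,0.006,-0.05,0,0],[0.55,0.006,-0.05,0,0],[0.55,0.006,-0.05,0,0],[0.55,0.006,-0.05,0,0],[0.55,0.006,-0.05,0,0],[0.55,0.032,-0.045,0,0],[0.55,0.032,-0.045,0,0],[0.55,0.032,-0.045,0,0],[0.55,0.032,-0.045,0,0],[0.55,0.015,-0.008,-0.02,9.5],[0.55,0.015,-0.008,-0.02,9.5],[0.55,0.015,-0.008,-0.02,9.5],[0.55,0.015,-0.008,-0.02,9.5]])

```text
t: 2.35
tool_pos: [0.4638, 0.0511, 0.1543]
tool_rot: [-0.471, 3.09, 0.014]
contact_force: [-0.3, -0.3, -0.7]
opening: 0.047
```

```bash
cat >> h.py <<'E'
Q=(0.567,0.0615,0.289)
def st():
    o=ctrl.get_obs(); R=Ro.from_rotvec(o["tool_rot"]).as_matrix()
    d=o["tool_pos"][:2]-np.array(Q[:2]); c,s=np.cos(Q[2]),np.sin(Q[2])
    print("t",round(o["t"],2),"world",np.round(o["tool_pos"]*1e3,1),"holder",np.round(1e3*np.array([c*d[0]+s*d[1],-s*d[0]+c*d[1]]),1),
     "ydir",np.round(np.degrees(np.arctan2(R[1,1],R[0,1]))%180-90-np.degrees(Q[2]),2),"zaxis",np.round(R[:,2],4),"F",np.round(o["contact_force"],1),"open",round(o["opening"]*1e3,1))
E
python3 -c "
from h import *; st()"
```

```text
t 2.35 world [463.8  51.1 154.3] holder [-101.9   19.5] ydir 0.79 zaxis [ 0.0138  0.0113 -0.9998] F [-0.3 -0.3 -0.7] open 47.0
```

Call:
step_arm(moves=[[0.55,0.008,0.014,-0.025,0],[0.55,0,0,0,0],[0.55,0,0,0,0]])

```text
t: 2.72
tool_pos: [0.4721, 0.0643, 0.1282]
tool_rot: [-0.471, 3.092, 0.014]
contact_force: [-0.1, -0.3, 0.3]
opening: 0.0469
```

```bash
python3 -c "
from h import *; st()
p=snap('top'); save(p,'t1.png',(240,190,350,310),6)
p=snap('scene'); save(p,'s1.png',(250,200,400,312),5)"
```

```text
t 2.73 world [472.1  64.3 128.2] holder [-90.2  29.7] ydir 0.76 zaxis [ 0.0121  0.0107 -0.9999] F [-0.1 -0.3  0.3] open 46.9
```

View pics/t1.png

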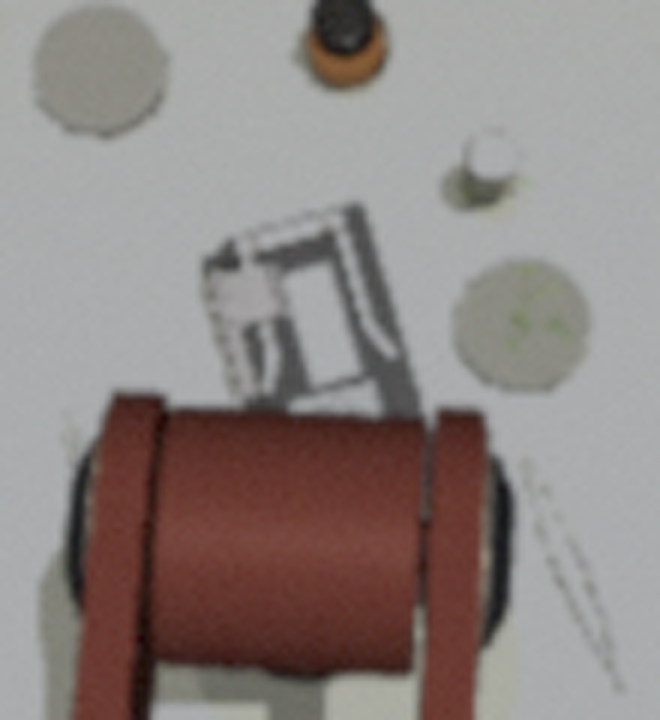

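View pics/s1.png

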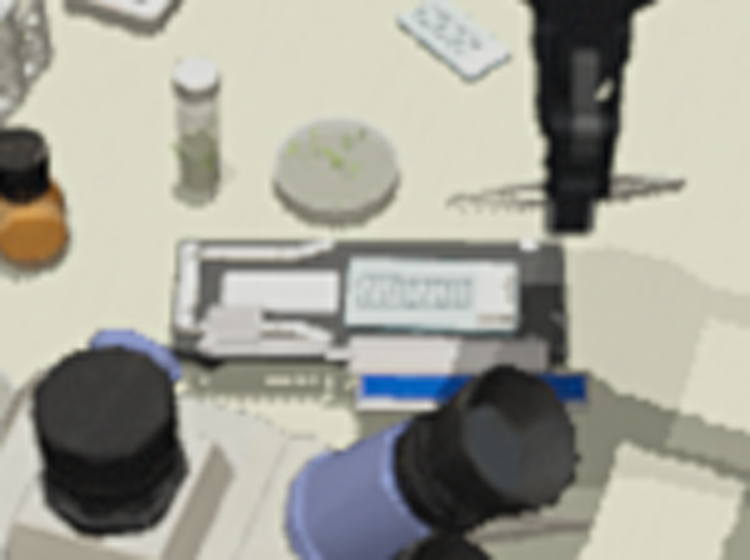

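```bash
python3 -c "
from h import *; import pickle
s=pickle.load(open('scene0.pkl','rb'))
o=ctrl.get_obs();R=Ro.from_rotvec(o['tool_rot']).as_matrix();print(R[:,1])
sg=np.sign(-R[1,1])
for dz in (0,-.005,-.01):
  for yy in (.0235,.031,.038):
    a=[proj(s,o['tool_pos']+R@np.array([x,sg*yy,dz])) for x in (-.011,.011)]
    print(dz,yy,[((q-[250,200]+.5)*5).round(0) for q in a])
"
```

```text
[-0.29754499  0.9546847   0.00664054]
0 0.0235 [array([538., 141.]), array([590., 142.])]
0 0.031 [array([537., 128.]), array([589., 129.])]
0 0.038 [array([537., 116.]), array([589., 117.])]
-0.005 0.0235 [array([538., 133.]), array([591., 133.])]
-0.005 0.031 [array([538., 120.]), array([590., 121.])]
-0.005 0.038 [array([537., 108.]), array([589., 109.])]
-0.01 0.0235 [array([539., 124.]), array([592., 125.])]
-0.01 0.031 [array([538., 112.]), array([591., 112.])]
-0.01 0.038 [array([538., 100.]), array([590., 100.])]
```

Call:
step_arm(moves=[[0.55,0,0,-0.03,0],[0.55,0,0,-0.03,-0.7],[0.55,0,0.001,-0.018,0],[0.55,0,0,0,0],[0.55,0,0,0,0]])

```text
t: 3.45
tool_pos: [0.4761, 0.0645, 0.0559]
tool_rot: [-0.448, 3.082, 0.009]
contact_force: [0.1, -0.3, -0.5]
opening: 0.0469
```

```bash
python3 -c "
from h import *; st()
p=snap('top'); save(p,'t2.png',(240,190,350,310),6)
p=snap('scene'); save(p,'s2.png',(250,200,400,312),5)"
```

```text
t 3.45 world [476.1  64.5  55.9] holder [-86.2  28.8] ydir 0.0 zaxis [ 0.0261  0.0097 -0.9996] F [ 0.1 -0.3 -0.5] open 46.9
```

View pics/s2.png

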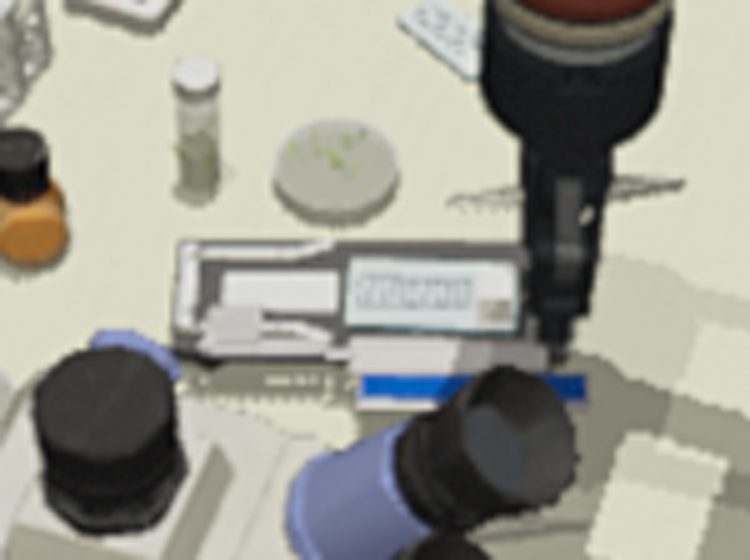

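Call:
step_arm(moves=[[0.55,-0.0045,0.001,0,0],[0.55,0,0,-0.006,0],[0.55,0,0,0,0],[0.55,0,0,0,0]])

```text
t: 4.05
tool_pos: [0.4724, 0.0656, 0.0511]
tool_rot: [-0.448, 3.079, 0.008]
contact_force: [0.6, -0.3, -0.4]
opening: 0.0469
```

```bash
python3 -c "
from h import *; st()"
```

```text
t 4.05 world [472.4  65.6  51.1] holder [-89.5  30.9] ydir 0.01 zaxis [ 0.0292  0.0097 -0.9995] F [ 0.6 -0.3 -0.4] open 46.9
```

Call:
step_arm(moves=[[0.55,0,0,-0.008,0],[0.55,0,0,-0.006,0],[0.55,0,0,0,0]])

```text
t: 4.42
tool_pos: [0.4721, 0.0656, 0.0358]
tool_rot: [-0.448, 3.08, 0.009]
contact_force: [0.6, -0.2, 0.3]
opening: 0.0474
```

```bash
python3 -c "
from h import *; st()"
```

```text
t 4.42 world [472.1  65.6  35.8] holder [-89.8  31. ] ydir 0.01 zaxis [ 0.0283  0.0097 -0.9996] F [ 0.6 -0.2  0.3] open 47.4
```

Call:
step_arm(moves=[[0.55,0,0,-0.004,0],[0.55,0,0,0,0]])

```text
t: 4.68
tool_pos: [0.472, 0.0656, 0.0313]
tool_rot: [-0.448, 3.08, 0.009]
contact_force: [-0.5, 0.5, 0.1]
opening: 0.047
```

```bash
python3 -c "
from h import *; st()"
```

```text
t 4.67 world [472.   65.6  31.3] holder [-89.9  31. ] ydir 0.01 zaxis [ 0.0279  0.0097 -0.9996] F [-0.5  0.5  0.1] open 47.0
```

Call:
step_arm(moves=[[0.55,0,0,-0.003,0],[0.55,0,0,0,0]])

```text
t: 4.92
tool_pos: [0.4726, 0.0656, 0.0288]
tool_rot: [-0.448, 3.079, 0.008]
contact_force: [-0.3, -1.2, 0.8]
opening: 0.047
```

```bash
python3 -c "
from h import *; st()
p=snap('scene'); save(p,'s3.png',(270,220,390,300),6)"
```

```text
t 4.92 world [472.6  65.6  28.8] holder [-89.3  30.8] ydir 0.01 zaxis [ 0.0292  0.0096 -0.9995] F [-0.3 -1.2  0.8] open 47.0
```

View pics/s3.png

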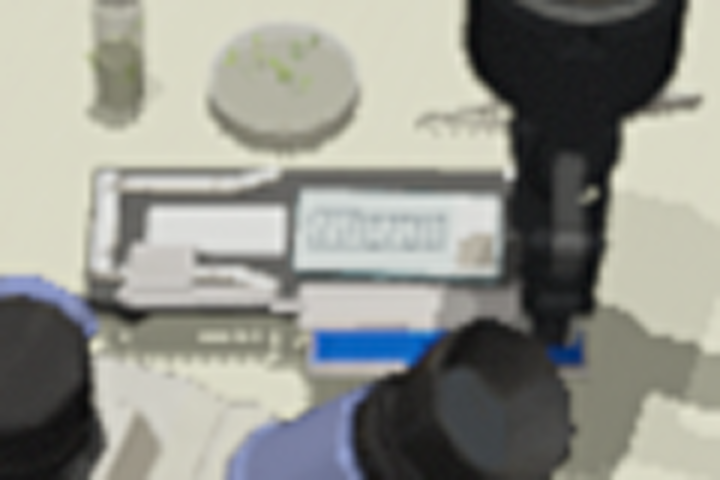

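Call:
step_arm(moves=[[0.55,0,0,-0.004,0],[0.55,0,0,-0.004,0],[0.55,0,0,0,0]])

```text
t: 5.35
tool_pos: [0.4733, 0.0656, 0.0217]
tool_rot: [-0.448, 3.078, 0.008]
contact_force: [-2.8, -0.6, 4.9]
opening: 0.0471
```

```bash
python3 -c "
from h import *; st()
p=snap('scene'); save(p,'s4.png',(270,220,390,300),6)"
```

```text
t 5.35 world [473.3  65.6  21.7] holder [-88.6  30.6] ydir 0.02 zaxis [ 0.0298  0.0098 -0.9995] F [-2.8 -0.6  4.9] open 47.1
```

View pics/s4.png

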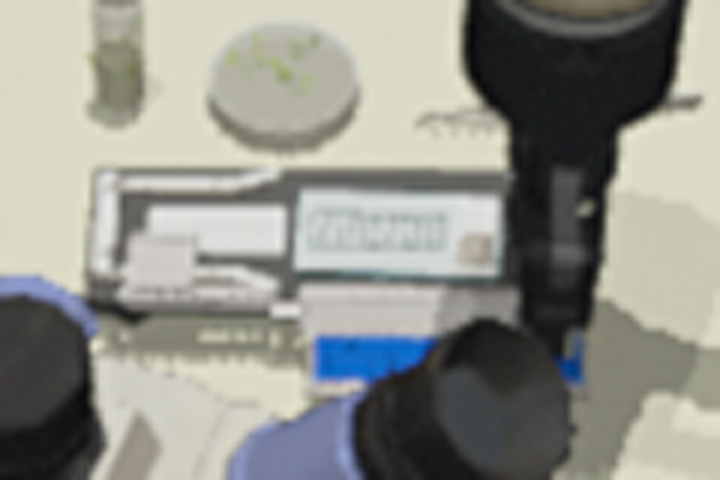

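Call:
step_arm(moves=[[0.55,-0.001,0,-0.003,0],[0.55,0,0,-0.001,0],[0.55,0,0,0,0]])

```text
t: 5.78
tool_pos: [0.4737, 0.0654, 0.0199]
tool_rot: [-0.449, 3.077, 0.007]
contact_force: [-3.5, -0.6, 7.3]
opening: 0.0468
```

```bash
python3 -c "
from h import *; st()
p=snap('scene'); save(p,'s5.png',(270,220,390,300),6)
import pickle; pickle.dump(p,open('s5.pkl','wb'))"
```

```text
t 5.78 world [473.7  65.4  19.9] holder [-88.3  30.3] ydir 0.05 zaxis [ 0.031   0.0092 -0.9995] F [-3.5 -0.6  7.3] open 46.8
```

View pics/s5.png

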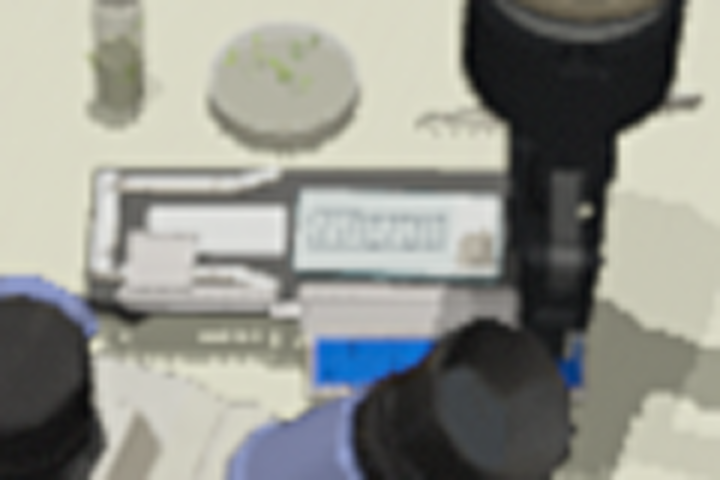

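```bash
python3 -c "
from h import *; import pickle
s=pickle.load(open('s5.pkl','rb'))
for th in (0,.1,.2,.25,.3,.35,.4,.42):
  f=.4-th
  o=[]
  for S in (11,40):
    P=np.array([[-2,36+S*np.cos(f)+5*np.sin(f),27+S*np.sin(f)-5*np.cos(f)]])/1e3
    o.append(((proj(s,hw(Q,P)[0])-[270,220]+.5)*6).round(0))
  print(th,o)
"
```

```text
0 [array([307., 318.]), array([304., 358.])]
0.1 [array([307., 320.]), array([304., 366.])]
0.2 [array([308., 322.]), array([304., 374.])]
0.25 [array([308., 322.]), array([305., 378.])]
0.3 [array([308., 323.]), array([305., 381.])]
0.35 [array([308., 324.]), array([305., 384.])]
0.4 [array([308., 324.]), array([305., 387.])]
0.42 [array([308., 324.]), array([305., 388.])]
```

```bash
python3 -c "
import cv2,numpy as np
a=cv2.imread('pics/s0z.png');b=cv2.imread('pics/s4.png');c=cv2.imread('pics/s5.png')
cv2.imwrite('pics/cmp.png',np.hstack([cv2.resize(x[210:430,80:450][:,:],None,fx=.7,fy=1.4) for x in (a,b,c)]))
for x in (a,b,c):
  col=x[:,320:400].mean(1); print([ (v,col[v].astype(int).tolist()) for v in range(322,420,6)])
"
```

```text
[(322, [194, 200, 207]), (328, [187, 162, 157]), (334, [188, 104, 46]), (340, [186, 94, 1]), (346, [186, 96, 4]), (352, [186, 104, 40]), (358, [186, 148, 133]), (364, [198, 201, 204]), (370, [173, 181, 185]), (376, [90, 101, 102]), (382, [85, 94, 94]), (388, [93, 93, 93]), (394, [98, 90, 88]), (400, [99, 85, 83]), (406, [94, 78, 76]), (412, [91, 75, 73]), (418, [88, 74, 72])]
[(322, [185, 192, 196]), (328, [184, 189, 195]), (334, [187, 161, 152]), (340, [195, 113, 50]), (346, [195, 100, 5]), (352, [194, 104, 14]), (358, [195, 105, 17]), (364, [194, 104, 14]), (370, [187, 99, 15]), (376, [167, 96, 51]), (382, [138, 114, 113]), (388, [121, 126, 131]), (394, [110, 104, 104]), (400, [94, 81, 78]), (406, [93, 77, 75]), (412, [92, 76, 73]), (418, [88, 74, 72])]
[(322, [182, 188, 191]), (328, [183, 190, 195]), (334, [185, 172, 171]), (340, [190, 127, 89]), (346, [199, 103, 15]), (352, [198, 107, 9]), (358, [199, 109, 17]), (364, [200, 110, 15]), (370, [193, 104, 17]), (376, [169, 93, 27]), (382, [141, 91, 63]), (388, [122, 106, 105]), (394, [109, 106, 108]), (400, [98, 86, 84]), (406, [93, 77, 75]), (412, [91, 75, 73]), (418, [89, 74, 71])]
```

View pics/cmp.png

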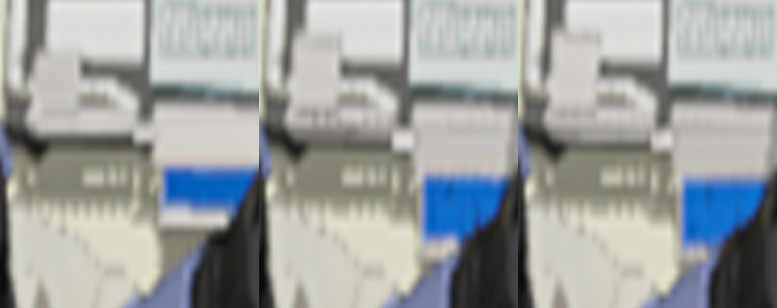

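Call:
step_arm(moves=[[0.55,0.0038,0.0012,-0.0007,0],[0.55,0.0038,0.0012,-0.0007,0],[0.55,0.0038,0.0012,-0.0007,0],[0.55,0.0038,0.0012,-0.0007,0]])

```text
t: 6.32
tool_pos: [0.489, 0.0698, 0.0192]
tool_rot: [-0.452, 3.08, 0.006]
contact_force: [-3.6, -0.6, 8.7]
opening: 0.047
```

```bash
python3 -c "
from h import *; st()
p=snap('scene'); save(p,'s6.png',(270,220,390,300),6)"
```

```text
t 6.33 world [489.   69.8  19.2] holder [-72.4  30.2] ydir 0.12 zaxis [ 0.0276  0.0081 -0.9996] F [-3.6 -0.6  8.7] open 47.0
```

View pics/s6.png

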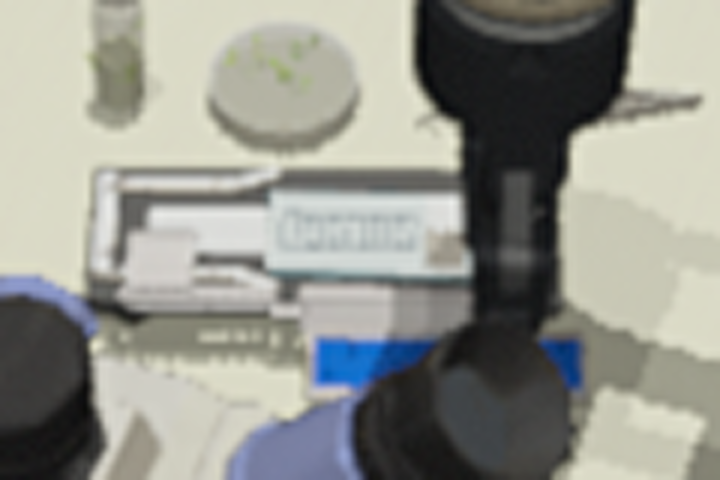

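Call:
step_arm(moves=[[0.55,0.0038,0.0012,-0.0004,0],[0.55,0.0038,0.0012,-0.0005,0],[0.55,0.0038,0.0012,-0.0005,0],[0.55,0.0038,0.0012,-0.0005,0],[0.55,0.0038,0.0012,-0.0005,0]])

```text
t: 7.0
tool_pos: [0.5089, 0.0756, 0.0197]
tool_rot: [-0.454, 3.084, 0.005]
contact_force: [-2.7, -0.9, 8.4]
opening: 0.0469
```

```bash
python3 -c "
from h import *; st()
p=snap('scene'); save(p,'s7.png',(270,220,390,300),6)"
```

```text
t 7.0 world [508.9  75.6  19.7] holder [-51.6  30.1] ydir 0.21 zaxis [ 0.024   0.0068 -0.9997] F [-2.7 -0.9  8.4] open 46.9
```

View pics/s7.png

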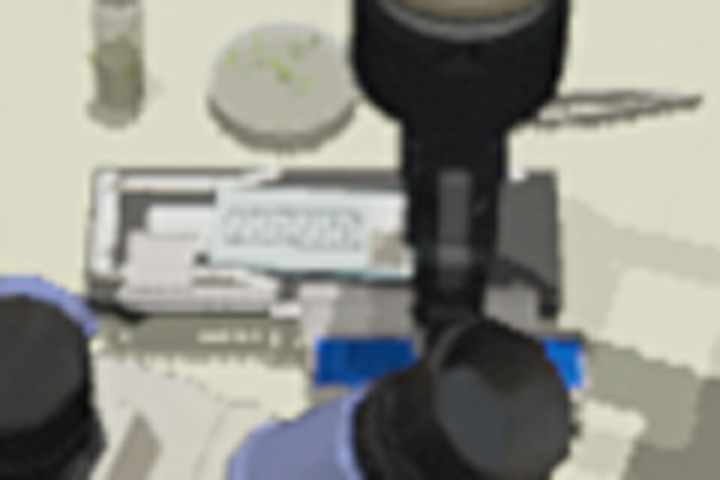

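```bash
python3 -c "
from h import *
p=snap('top'); save(p,'t7.png',(255,205,335,315),7)"
```

```text
(no output)
```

View pics/t7.png

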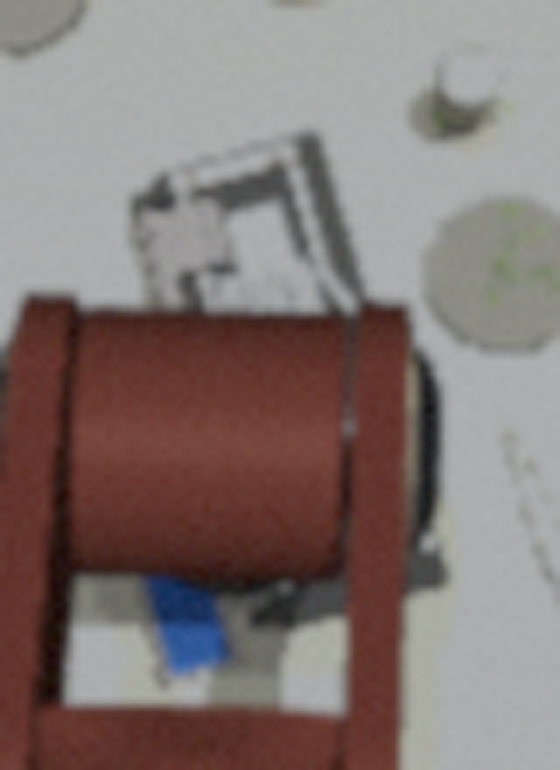

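Call:
step_arm(moves=[[0.55,0.003,0.0009,-0.0006,0],[0.55,0.003,0.0009,-0.0006,0],[0.55,0.003,0.0009,-0.0006,0]])

```text
t: 7.48
tool_pos: [0.5187, 0.0782, 0.0199]
tool_rot: [-0.456, 3.084, 0.005]
contact_force: [-3.3, -0.5, 8.1]
opening: 0.0473
```

```bash
python3 -c "
from h import *; st()
p=snap('scene'); save(p,'s8.png',(270,220,390,300),6)"
```

```text
t 7.47 world [518.7  78.2  19.9] holder [-41.5  29.8] ydir 0.25 zaxis [ 0.0229  0.0063 -0.9997] F [-3.3 -0.5  8.1] open 47.3
```

View pics/s8.png

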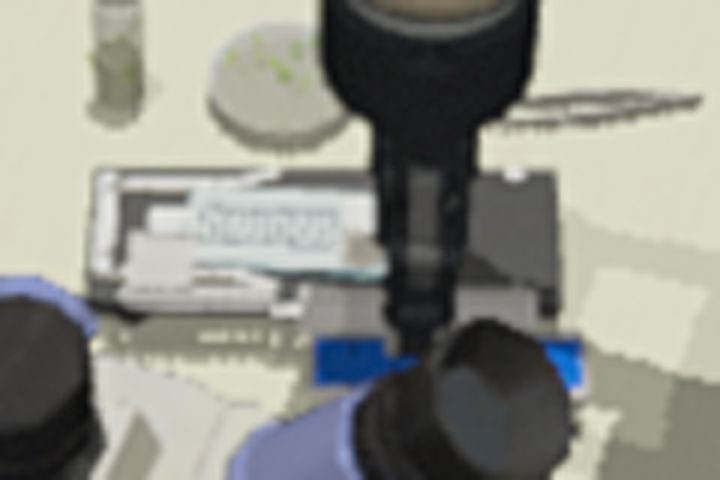

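```bash
python3 -c "
from h import *
p=snap('scene'); save(p,'s8b.png',(282,242,347,280),12)
import pickle; pickle.dump(p,open('s8.pkl','wb'))
p=snap('top'); save(p,'t8b.png',(270,220,320,260),14)"
```

```text
(no output)
```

View pics/s8b.png

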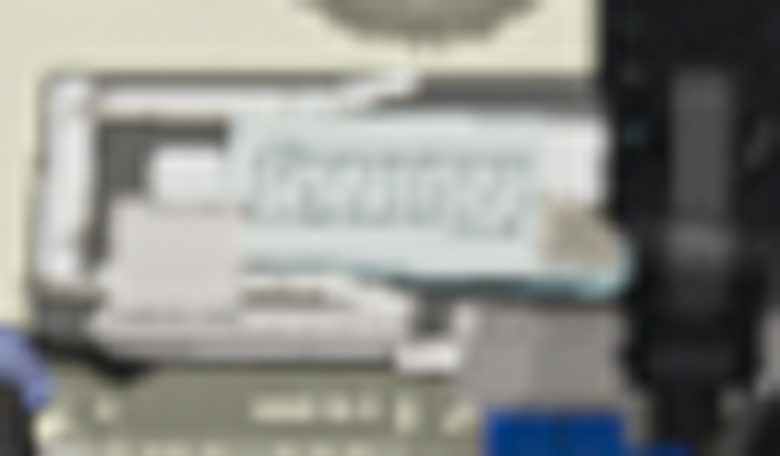

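View pics/t8b.png

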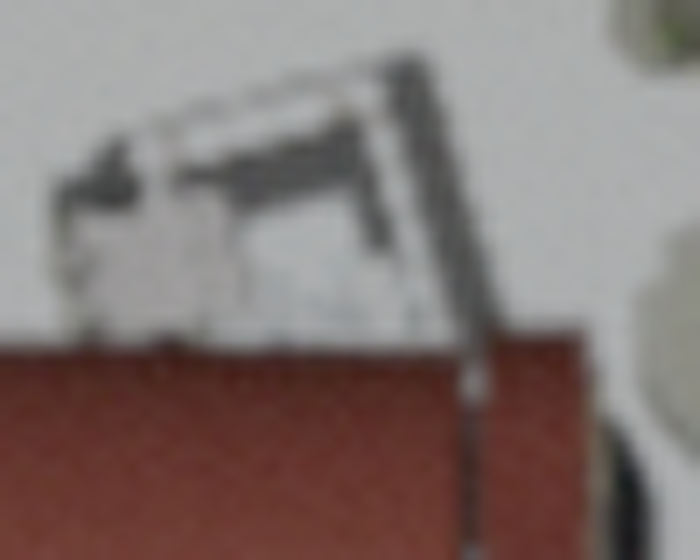

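```bash
python3 -c "
from h import *; import pickle
s=pickle.load(open('s8.pkl','rb'))
def inv(X):
    c,s_=np.cos(Q[2]),np.sin(Q[2]); d=X[:2]-Q[:2]; return (np.array([c*d[0]+s_*d[1],-s_*d[0]+c*d[1]])*1e3).round(1)
for n,c,z in [('FR',(233,113),.026),('FL',(240,265),.026),('RLtop',(628,272),.026),('RR',(608,121),.026),('railR far end in',(100,112),.025),('railR 330',(330,108),.025),('FR @floor rail end flare',(415,80),.025),('railL tip',(410,295),.025)]:
    print(n,inv(back(s,(282+(c[0]+.5)/12-.5,242+(c[1]+.5)/12-.5),z)))
"
```

```text
FR [ 45.7 -14.3]
FL [42. 23.]
RLtop [-30.5  23.2]
RR [-26.  -13.8]
railR far end in [ 71.3 -14.9]
railR 330 [ 27.3 -16.8]
FR @floor rail end flare [ 11.3 -24.2]
railL tip [10.  28.7]
```

Call:
step_arm(moves=[[0.55,0.0029,0.001,-0.0007,0],[0.55,0.0029,0.001,-0.0007,0],[0.55,0.0029,0.001,-0.0007,0],[0.55,0.0029,0.001,-0.0007,0]])

```text
t: 8.12
tool_pos: [0.531, 0.0818, 0.0197]
tool_rot: [-0.458, 3.086, 0.003]
contact_force: [-3.9, -1.9, 9.1]
opening: 0.047
```

```bash
python3 -c "
from h import *; st()"
```

```text
t 8.12 world [531.   81.8  19.7] holder [-28.7  29.8] ydir 0.32 zaxis [ 0.0209  0.0051 -0.9998] F [-3.9 -1.9  9.1] open 47.0
```

Call:
step_arm(moves=[[0.55,0.0029,0.001,-0.0006,0],[0.55,0.0029,0.001,-0.0006,0],[0.55,0.0029,0.001,-0.0006,0]])

```text
t: 8.5
tool_pos: [0.54, 0.0845, 0.0199]
tool_rot: [-0.459, 3.088, 0.002]
contact_force: [-2.7, -1.3, 8.8]
opening: 0.0474
```

```bash
python3 -c "
from h import *; st()
p=snap('scene'); save(p,'s9.png',(270,220,390,300),6)"
```

```text
t 8.5 world [540.   84.5  19.9] holder [-19.3  29.7] ydir 0.37 zaxis [ 0.0188  0.0041 -0.9998] F [-2.7 -1.3  8.8] open 47.4
```

View pics/s9.png

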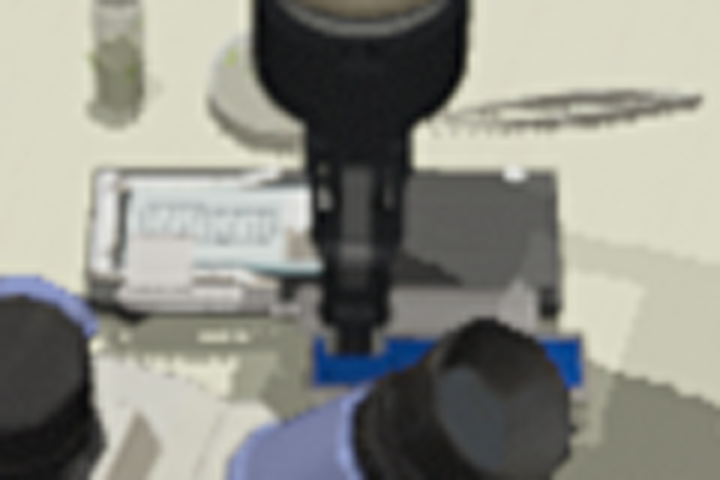

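Call:
step_arm(moves=[[0.55,0.0019,0.0006,-0.0006,0],[0.55,0.0019,0.0006,-0.0006,0]])

```text
t: 8.8
tool_pos: [0.5444, 0.0856, 0.0201]
tool_rot: [-0.46, 3.089, 0.002]
contact_force: [-4.1, -1.1, 8.1]
opening: 0.0469
```

```bash
python3 -c "
from h import *; st()
p=snap('scene'); save(p,'s10.png',(270,220,390,300),6)"
```

```text
t 8.8 world [544.4  85.6  20.1] holder [-14.8  29.6] ydir 0.39 zaxis [ 0.0179  0.0038 -0.9998] F [-4.1 -1.1  8.1] open 46.9
```

View pics/s10.png

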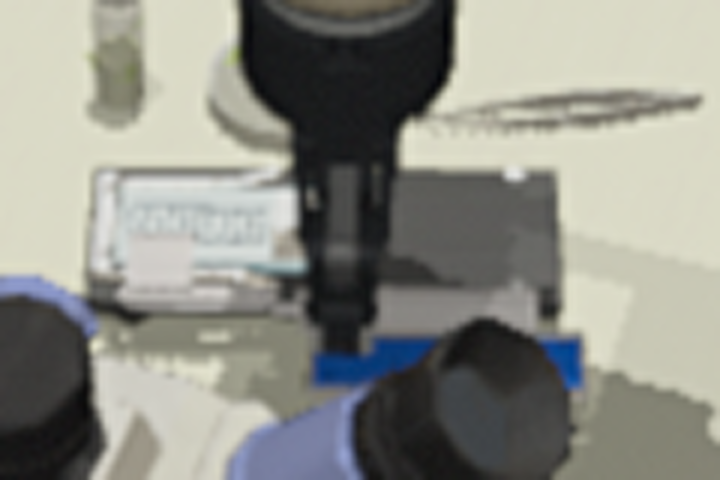

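Call:
step_arm(moves=[[0.55,0.001,0.0003,-0.0006,0],[0.55,0.001,0.0003,-0.0006,0]])

```text
t: 9.1
tool_pos: [0.5446, 0.0856, 0.0196]
tool_rot: [-0.462, 3.096, 0.001]
contact_force: [-7.4, -3.2, 11.4]
opening: 0.0468
```

```bash
python3 -c "
from h import *; st()
p=snap('scene'); save(p,'s11.png',(282,242,347,285),12)
p=snap('top'); save(p,'t11.png',(270,220,320,260),14)"
```

```text
t 9.1 world [544.6  85.6  19.6] holder [-14.6  29.5] ydir 0.4 zaxis [ 0.0109  0.002  -0.9999] F [-7.4 -3.2 11.4] open 46.8
```

View pics/s11.png

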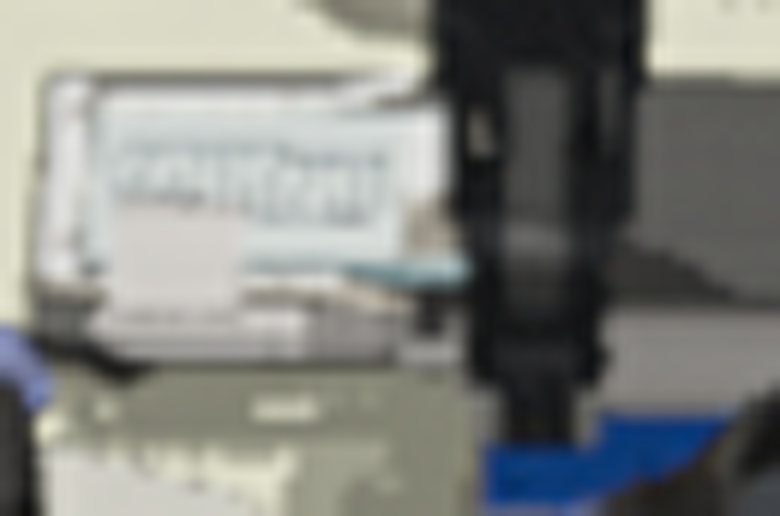

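View pics/t11.png

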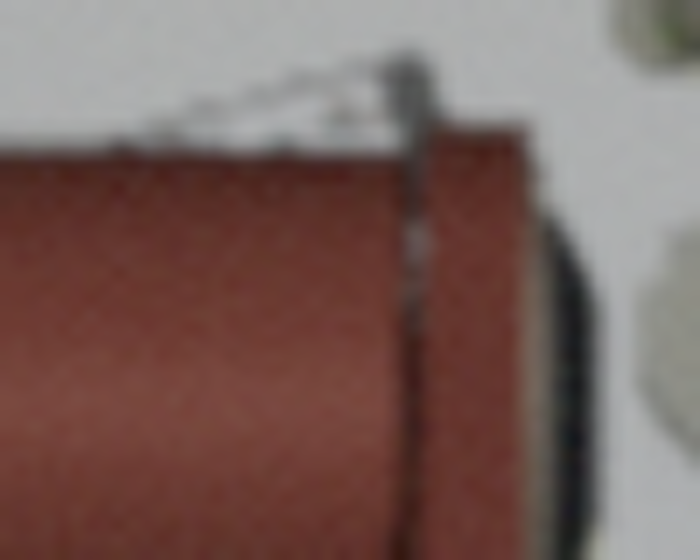

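Call:
step_arm(moves=[[0.55,0.0015,0.0005,-0.0006,0],[0.55,0.0015,0.0005,-0.0006,0]])

```text
t: 9.45
tool_pos: [0.5446, 0.0854, 0.0191]
tool_rot: [-0.463, 3.106, -0.001]
contact_force: [-7.6, -3.7, 11.6]
opening: 0.0472
```

```bash
python3 -c "
from h import *; st()"
```

```text
t 9.45 world [544.6  85.4  19.1] holder [-14.7  29.3] ydir 0.41 zaxis [ 1.2e-03 -7.0e-04 -1.0e+00] F [-7.6 -3.7 11.6] open 47.2
```

Call:
step_arm(moves=[[0.55,-0.003,-0.0009,-0.0006,0],[0.55,-0.003,-0.0009,-0.0006,0]])

```text
t: 9.7
tool_pos: [0.5431, 0.0847, 0.0213]
tool_rot: [-0.459, 3.096, 0.001]
contact_force: [1.7, 2.2, 6.3]
opening: 0.0471
```

```bash
python3 -c "
from h import *; st()
p=snap('scene'); save(p,'s12.png',(282,242,347,285),12)"
```

```text
t 9.7 world [543.1  84.7  21.3] holder [-16.3  29. ] ydir 0.32 zaxis [ 0.0113  0.0024 -0.9999] F [1.7 2.2 6.3] open 47.1
```

View pics/s12.png

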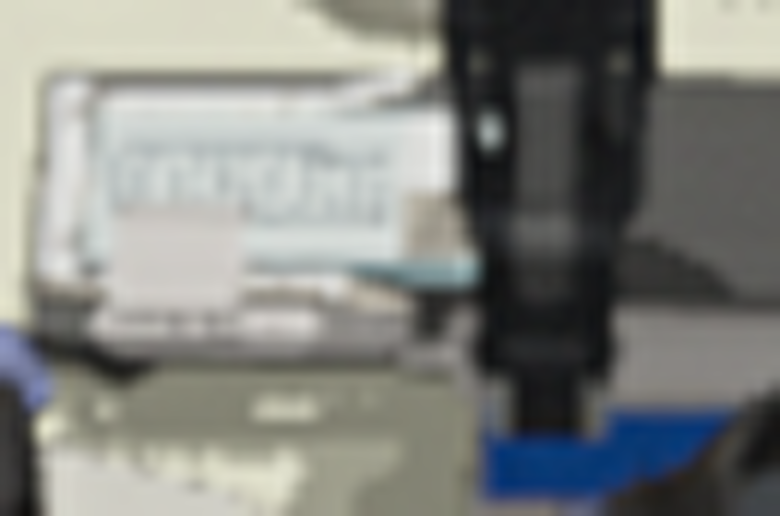

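```bash
python3 -c "
from h import *; import pickle
s=pickle.load(open('s8.pkl','rb'))
def inv(X):
    c,s_=np.cos(Q[2]),np.sin(Q[2]); d=X[:2]-Q[:2]; return (np.array([c*d[0]+s_*d[1],-s_*d[0]+c*d[1]])*1e3).round(1)
for n,c,z in [('RL',(478,258),.026),('RR',(455,107),.026),('stop outer L',(40,200),.02),('front top R',(98,112),.026),('front top L',(90,255),.026),('flare tip R',(415,80),.025),('grid front',(113,190),.026),('grid back',(390,190),.026)]:
    print(n,inv(back(s,(282+(c[0]+.5)/12-.5,242+(c[1]+.5)/12-.5),z)))
"
```

```text
RL [-2.4 20.4]
RR [  3.3 -16.7]
stop outer L [81.6  3. ]
front top R [ 71.5 -14.1]
front top L [70.3 21.2]
flare tip R [ 11.3 -24.2]
grid front [67.2  5.3]
grid back [14.8  4.2]
```

Call:
step_arm(moves=[[0.55,-0.002,-0.0006,0.002,0],[0.55,-0.001,-0.0003,0.004,0],[0.55,-0.001,-0.0003,0.006,0],[0.55,0,0,0.01,0],[0.55,0,0,0.02,0],[0.55,0,0,0.03,0],[0.55,-0.01,0,0.03,0],[0.55,-0.03,0,0.03,0],[0.55,-0.04,0,0.02,0],[0.55,-0.04,0,0.02,0],[0.55,-0.03,0,0,0],[0.55,0,0,0,0],[0.55,0,0,0,0]])

```text
t: 11.38
tool_pos: [0.3837, 0.083, 0.2019]
tool_rot: [-0.458, 3.092, -0.001]
contact_force: [0.5, 1.0, -0.3]
opening: 0.0471
```

```bash
python3 -c "
from h import *; st()
p=snap('scene'); save(p,'s13.png',(282,242,347,285),12)
import pickle; pickle.dump(p,open('s13.pkl','wb'))
p=snap('top'); save(p,'t13.png',(255,205,335,315),7); save(p,'t13f.png'); pickle.dump(p,open('t13.pkl','wb'))"
```

```text
t 11.38 world [383.7  83.  201.9] holder [-169.5   72.8] ydir 0.29 zaxis [ 0.0153  0.0018 -0.9999] F [ 0.5  1.  -0.3] open 47.1
```

View pics/s13.png

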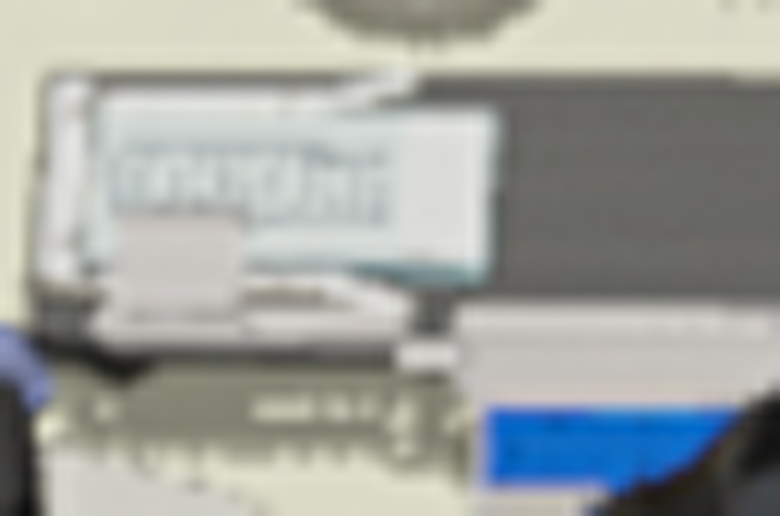

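View pics/t13.png

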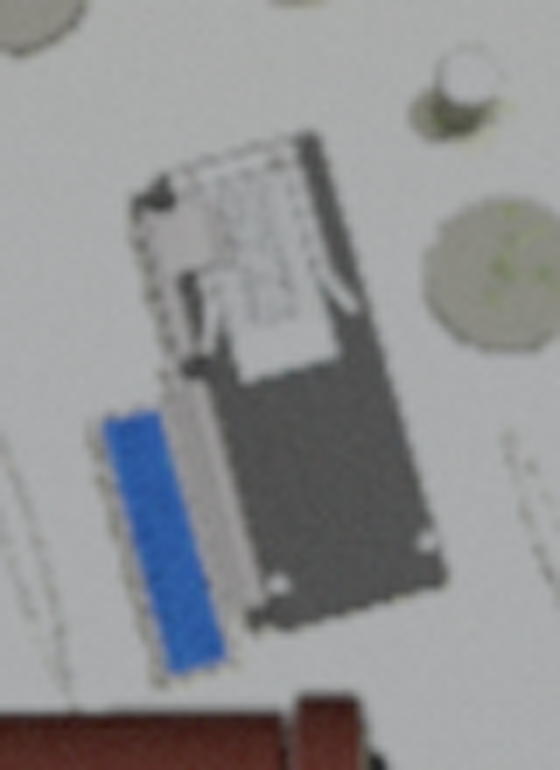

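```bash
python3 -c "
from h import *; import pickle
p=pickle.load(open('t13.pkl','rb'));s=pickle.load(open('s13.pkl','rb'))
def inv(X):
    c,s_=np.cos(Q[2]),np.sin(Q[2]); d=X[:2]-Q[:2]; return (np.array([c*d[0]+s_*d[1],-s_*d[0]+c*d[1]])*1e3).round(1)
for n,c,z in [('RL',(241,384),.026),('RR',(341,357),.026),('plate FR',(318,135),.02),('plate RR',(447,585),.02)]:
    print('top',n,inv(back(p,(255+(c[0]+.5)/7-.5,205+(c[1]+.5)/7-.5),z)))
for n,c,z in [('RL',(490,262),.026),('RR',(500,107),.026),('FR',(100,107),.026),('tipR',(417,80),.025),('tipL',(412,295),.025)]:
    print('scn',n,inv(back(s,(282+(c[0]+.5)/12-.5,242+(c[1]+.5)/12-.5),z)))
st()
"
```

```text
top RL [-5.1 20. ]
top RR [ -5.2 -18.7]
top plate FR [ 80.4 -32.8]
top plate RR [-97.5 -34.4]
scn RL [-4.7 21.3]
scn RR [ -5.3 -16.9]
scn FR [ 71.2 -15.3]
scn tipR [ 10.9 -24.2]
scn tipL [ 9.6 28.7]
t 11.47 world [383.7  83.  201.5] holder [-169.5   72.8] ydir 0.29 zaxis [ 0.0137  0.0018 -0.9999] F [ 0.3 -0.5 -0.3] open 46.8
```

```bash
python3 -c "
from h import *
print(ctrl.finish_job())"
```

```text
the job is handed in; nothing more can be done
None
```

The slide is loaded and I handed the job in at about 11.5 s of the 48 s allowed; no verdict is reported.

**What I did:** One fingertip pressed the blue flange down. The other fingertip pushed the slide about 70 mm along the channel, under the lip, until it stopped against the end stop. I then backed the hand off a little, let the clip down and took the hand away.

**Clip while held:** The camera picture put the clip at about 0.39 rad just before the push, against the 0.28 needed. During the push I judged it only by steady height and force.

**Against the stop:** Several millimetres of further commanded push moved the slide less than 0.5 mm. The horizontal force rose to about 8 N.

**Final checks:**
- **Position:** Both cameras put the slide's rear edge at about -5 mm in holder x. Correcting for the bias I saw on known holder points gives about -4 mm, which is fully home.
- **Straightness:** Both cameras show the slide straight between the rails and flat.
- **Clip:** The lip is down on the slide, with the flange between rest and fully pressed.
- **Hand:** It is clear, and the measured force is about zero.
- **Other things on the bench:** The neighbours visible in the last close-ups look unmoved. I did not measure them.

**Disagreement:** The cameras differ by about 2 mm in the slide's y position (+0.7 mm in the top view, +2.2 mm in the scene view). The scene camera shows the rail features offset by a similar amount, so I took this as calibration error. The lip's force on the slide and the final clip angle could not be measured directly.

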